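# Stow a field swab in its vial

## Task

Take the red dust cap off the vial in the blue rack and put it in the white tray. Then take the orange-headed swab from its stand and push it straight down into the vial until its collar sits fully home on the vial's mouth, and let go. Do not disturb the black jar, the small canister or the tape roll.

Things in the scene. Friction and masses are not known exactly. Their poses are not given: they have to be found in the camera images.
- rack: Blue sample rack, fixed to the table, a block 90 x 150 x 45 mm (its x, y, z); origin at the centre of its underside, z up. The vial stands fixed at its middle. Two short stoppered tubes stand in it 55 mm to either side along its y, their tops 55 mm above the table. It faces the robot roughly, turned by up to 0.5 rad.
- vial_mouth (a point): Centre of the mouth of the off-white vial in the rack, at the rim, 82 mm above the table; z up along the bore. Flared lip 22 mm across outside, about 15 mm across at the opening, narrowing within 6 mm to a bore 10 mm across. Below the lip the neck is 16 mm across outside; the 30 mm wide body begins 27 mm below the rim. Open for 76 mm below the rim. The cap covers it at the start.
- vial_wiper (a point): Middle of the pair of sprung rubber wiper leaves inside the vial, 40 mm below the mouth. They funnel in from 24 mm below the mouth to a 2 mm gap 42 mm below it, so they guide a rod to the centre; it stops on them, must be pushed through against about 4 to 12 N all the way down, does not sink by its own weight, and stays where it is pushed.
- cap_center (a point): Centre of the red dust cap, half-way up. A round cap 32 mm across and 30 mm tall, 20 g, closed on top, with a loose skirt (26 mm across inside, 16 mm deep) that sits over the vial's lip: the centre is then 81 mm above the table. It lifts straight off without twisting; 16 mm frees it. z up through the closed top.
- swab_head (a point): Centre of the swab's orange head, half-way up the grip: a cylinder 16 mm across and 44 mm tall on a collar 22 mm across and 4 mm thick. z points up along the swab. Collar underside 26 mm below this point, rod tip 96 mm below. The swab stands upright in its stand at the start with this point 106 mm above the table; about 25 g. It lifts straight out.
- swab_collar (a point): Centre of the underside of the swab's collar, 26 mm below the head's centre; z up along the swab. Rests on the vial's rim when the swab is fully home.
- swab_tip (a point): Rounded lower tip of the swab's white rod, 6 mm across, 70 mm below the collar's underside.
- stand: Swab stand, fixed: aluminium base 80 x 80 x 8 mm and a white top plate 70 x 70 mm whose upper face is 80 mm above the table, with one 10 mm hole at its centre in which the swab hangs by its collar. Origin at the centre of the underside, z up.
- tray: White open tray, fixed to the table, 150 x 130 x 20 mm outside (its x, y, z), walls and floor 4 mm thick, empty; origin at the centre of its underside, z up.
- jar: Bystander: black jar, 68 mm across, 100 mm tall, loose; origin at the centre of its underside.
- canister: Bystander: small black canister with a red lid, 38 mm across, 70 mm tall, loose; origin at the centre of its underside.
- tape: Bystander: roll of white tape lying flat, 76 mm across, 19 mm tall, loose; origin at the centre of its underside.

How it is judged:
By the outcome, as a careful person would: the job done as asked, in the order asked, and still so for the second after the job is handed in, with the robot touching nothing.
It also fails if it takes over 56 s, if anything falls off the work surface, if the arm or the gripper's body presses on something with over 40 N, if the wrist force passes 120 N, or if a joint passes its speed limit or range.

## Robot

A 6-joint arm with a two-finger parallel gripper is mounted at the origin on the work surface. World frame = base frame: x ahead of the robot, y to its left, z up, the work surface at z = 0. Lengths are in m, angles in rad, forces in N, time in s.
With the tool pointing down it reaches from about 0.325 to 0.85 m from the base axis. Payload 4.4 kg.
Tool frame: the origin (TCP) lies midway between the tips of the shut fingers; the grasp point (between the pads) lies 19 mm behind it; z points along the fingers, y is the line along which they close (so a half turn about z gives the same grasp; the last joint's range is limited). The gripper opens to 94 mm and grips with 3 to 60 N. Pads are 16 mm wide; open, the fingers measure 119 mm over their backs; the gripper's body (75 mm by 177 mm) begins 78 mm behind the grasp point.
Start: joints at [-1.252, 0.207, 1.542, -0, 1.393, -0.15], TCP at [0.26, -0.513, 0.185] pointing down, gripper open.
Joint ranges: [-2.73, 2.73], [-0.86, 2.22], [0.23, 2.46], [-1.11, 4.25], [0.08, 2.63], [-2.82, 2.82]. Speed limits (rad/s): [2.79, 2.79, 3.14, 3.14, 3.14, 3.14].

## Interface

Orientations are given as a 3x3 rotation matrix whose columns are the frame's x, y, z axes.
In Python, from cell import ctrl, eyes gives the robot as it stands.
- The arm moves only by the tool step_arm, never from a script. Its arguments are lists of equal length, an entry for each row: "dp": the shift along the tool's x, y, z in m, a list of three; "twist": the turn about the tool's z in rad. In form: {"dp": [[tx, ty, tz], ...], "twist": [twist, ...]}. A call has 1 to 20 rows; each row shifts and turns the commanded pose from where the row before left it, along the tool's axes as they then stand; what a row does not reach is not made up. A row lasts 1/12 s, in which the tool goes at most 41.7 mm and 7.16 degrees, less where a joint would pass 70% of its speed; a pose out of reach is approached as far as the arm can. A call is refused whole if a number of a shift passes 0.0417 or a number of a turn 0.125, either way. A call with a gripper value outside its range is refused whole. "grip" is the finger opening in m, from 0 to 0.094, set as the call begins (left out, the last holds). The fingers move at their own pace and stop on an object; "force" is the grip in N (left out, the last holds). Time passes only in rows, so rows that do not move let the fingers close. It gives the time, the measured TCP pose, the force, the opening and the grip force at its end, in the units of the state.
- ctrl.get_state(): the state, without advancing time (a new reading comes with each control period).
- eyes.read_camera(name): name is "scene" or "top"; returns a dict with "color" (384x512x3 uint8, blue, green, red), "depth" (384x512 float32, m along the optical axis (not along the pixel's ray), 0 where there is no reading), "fx", "fy", "cx", "cy" (pixels), "origin" and "attitude" of the camera in the world. Camera axes: x right, y up, looking along -z (the intrinsics and any distortion apply to the point x, -y, -z); pixel columns grow to the right and rows downward; lengths in m; the calibration is good to about 2 mm. A picture is of the moment at which its call begins.
- ctrl.finish_job(): hands the job in; it is judged then, once.
The state is a dict: "t": time; "joints": joint angles; "joint_vel": joint speeds; "joint_torque": joint torques, N m; "ee_pos": TCP position; "orientation": TCP orientation; "force": force on the tool from outside, world axes, zero at the start; "moment": the same for the moment, N m; "grip_width": opening from 0.0 (shut) to 1.0 (fully open); "grasp_force": force on a finger pad.
Only numpy, scipy, OpenCV 4.12 (cv2) and the standard library are available. Lean on these libraries where they do the work, as an engineer would, in place of code of your own. Each camera call takes 0.05 s, during which the arm holds its last target. There are 200 camera calls.

## Working session

There is one attempt and no reset: what is moved stays moved. The work goes in short steps, Python scripts to look and compute and a tool call to move; the robot and the scene stay as the last step left them, time stands still between calls to the robot, and variables do not carry over. Pictures are saved under pics/ and viewed, at most 10 in all, crops included, and the job is handed in when it is done.

Besides the shell and the picture viewer there is one more tool, called after ">>>" as name(argument=value, ...), one argument or row to a line, values as JSON. step_arm: Moves the arm, as the interface text tells. Its arguments: {"type":"object","properties":{"dp":{"type":"array","items":{"type":"array","items":{"type":"number"}}},"twist":{"type":"array","items":{"type":"number"}},"grip":{"type":"number"},"force":{"type":"number"}},"required":["dp","twist"]}

```bash
mkdir -p pics; cat > h.py <<'E'
import numpy as np, cv2
from cell import ctrl, eyes
def world(c):
    d=c["depth"]; v,u=np.mgrid[:d.shape[0],:d.shape[1]]
    p=np.stack([(u-c["cx"])/c["fx"]*d,-(v-c["cy"])/c["fy"]*d,-d],-1)
    return p@np.array(c["attitude"]).T+np.array(c["origin"])
E
python3 - <<'E'
from h import *
ims=[]
for n in("scene","top"):
    c=eyes.read_camera(n); np.savez(n+".npz",**c); ims.append(c["color"])
    print({k:v for k,v in c.items() if k not in("color","depth")}, (c["depth"]==0).mean())
    cv2.imwrite(f"pics/{n}0.png",c["color"])
print(ctrl.get_state())
E
```

```text
{'fx': 435.0133482307094, 'fy': 435.0133482307094, 'cx': 258.4646488010273, 'cy': 194.86237869132134, 'origin': array([1.32145648, 0.37028105, 0.60562762]), 'attitude': array([[-0.45058288, -0.46839152,  0.75998977],
       [ 0.89272869, -0.23330702,  0.38549102],
       [-0.00324977,  0.85216032,  0.5232707 ]])} 0.018076578776041668
{'fx': 346.7648130732429, 'fy': 346.7648130732429, 'cx': 252.2510060172774, 'cy': 190.22813534211954, 'origin': array([0.54845421, 0.01894752, 0.83255513]), 'attitude': array([[-0.00412903,  0.99540959, -0.09561743],
       [-0.99979457, -0.00221188,  0.0201476 ],
       [ 0.01984362,  0.09568098,  0.99521424]])} 0.003926595052083333
{'t': 0.1, 'joints': array([-1.25148066e+00,  2.07348906e-01,  1.54275380e+00, -3.11888400e-05,
        1.39353005e+00, -1.50496030e-01]), 'joint_vel': array([-0.0008616 , -0.00220339, -0.00449293, -0.0004319 , -0.00084238,
       -0.00164421]), 'joint_torque': array([-3.59719770e-04, -3.71860886e+01, -2.82293183e+01,  7.00737862e-02,
        3.10612551e-02, -5.07722461e-05]), 'ee_pos': array([ 0.26005453, -0.51198272,  0.18392614]), 'orientation': array([[ 8.91651142e-01,  4.52722644e-01, -6.69572201e-04],
       [ 4.52723056e-01, -8.91649101e-01,  1.92734307e-03],
       [ 2.75528400e-04, -2.02164842e-03, -9.99997919e-01]]), 'force': array([-0.23110273, -0.23508185, -0.43894528]), 'moment': array([-0.00189808,  0.01839918,  0.02306562]), 'grasp_force': 0.0, 'grip_width': 0.998353889520248}
```

View pics/scene0.png

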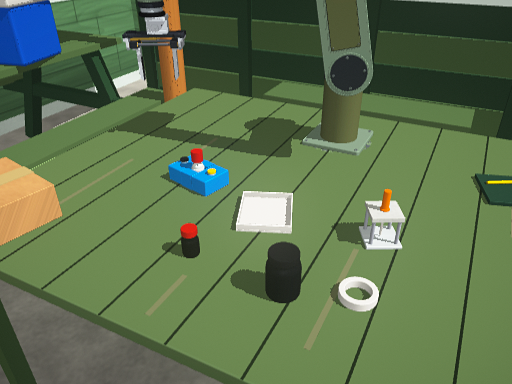

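View pics/top0.png

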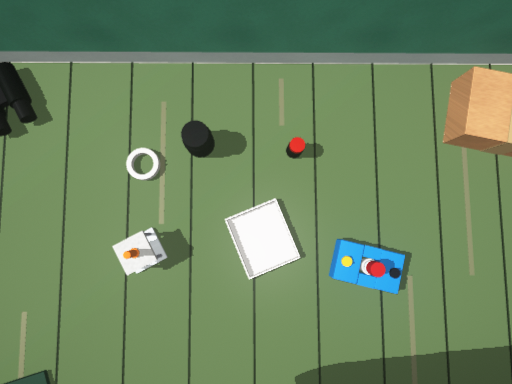

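The scene view shows the cap at (197,155), the swab head at (386,200), the tray at (266,211) and the jar at (283,272). In the top view they are at (377,269), (130,254), (263,239) and (198,139), and the canister is at (296,147).

```bash
python3 - <<'E'
from h import *
C={n:dict(np.load(n+".npz")) for n in("scene","top")}
def ray(c,u,v):
    d=c["attitude"]@np.array([(u-c["cx"])/c["fx"],-(v-c["cy"])/c["fy"],-1]); return c["origin"],d/np.linalg.norm(d)
def onz(c,u,v,z):
    o,d=ray(c,u,v); return o+d*(z-o[2])/d[2]
def blob(n,lo,hi,box):
    hsv=cv2.cvtColor(C[n]["color"],cv2.COLOR_BGR2HSV); m=cv2.inRange(hsv,lo,hi)
    z=np.zeros_like(m);x0,y0,x1,y1=box;z[y0:y1,x0:x1]=m[y0:y1,x0:x1]; return z
red=lambda n,b: blob(n,(0,170,60),(6,255,255),b)|blob(n,(172,170,60),(180,255,255),b)
org=lambda n,b: blob(n,(6,170,90),(18,255,255),b)
blu=lambda n,b: blob(n,(95,150,60),(125,255,255),b)
def cen(m): v,u=np.nonzero(m); return u.mean(),v.mean()
def tri(a,b):
    o1,d1=a;o2,d2=b; s=np.linalg.lstsq(np.stack([d1,-d2],1),o2-o1,rcond=None)[0]
    p,q=o1+s[0]*d1,o2+s[1]*d2; return (p+q)/2,np.linalg.norm(p-q)
W={n:world(C[n]) for n in C}
for name,f,bs,bt,ztop,zc,h in(("cap",red,(185,140,210,172),(360,255,390,285),.096,.081,.015),("swab",org,(375,180,400,220),(118,240,145,265),.128,.106,.022)):
    ms,mt=f("scene",bs),f("top",bt)
    us,ut=cen(ms),cen(mt)
    print(name,(ms>0).sum(),(mt>0).sum(),us,ut,"tri",tri(ray(C["scene"],*us),ray(C["top"],*ut)),"scene onz",onz(C["scene"],*us,zc))
    for n,m in(("scene",ms),("top",mt)):
        p=W[n][(m>0)&(C[n]["depth"]>0)]; t=p[p[:,2]>np.percentile(p[:,2],95)-.004]
        print(n,"z95",np.percentile(p[:,2],[5,50,95]).round(3),"toppts",len(t),t.mean(0).round(4),"mid",((t.min(0)+t.max(0))/2).round(4))
# table-ish objects from top: depth clusters
p=W["top"]
for name,box,zr in(("rack",(325,235,410,298),(.038,.05)),("standtop",(105,222,175,280),(.074,.086)),("tray",(220,195,305,282),(.014,.026)),("jar",(175,115,225,165),(.09,.11)),("can",(280,130,312,162),(.06,.08)),("tape",(120,140,165,185),(.014,.024))):
    x0,y0,x1,y1=box;q=p[y0:y1,x0:x1].reshape(-1,3);q=q[(q[:,2]>zr[0])&(q[:,2]<zr[1])]
    r=cv2.minAreaRect((q[:,:2]*1000).astype(np.float32)); print(name,len(q),r)
print("table z",np.median(p[300:330,200:300,2]))
for nm,lo,hi,bx,z in(("yellow",(22,150,90),(32,255,255),(335,250,360,275),.055),("blackstop",(0,0,0),(180,255,45),(385,262,405,282),.055)):
    u=cen(blob("top",lo,hi,bx)); print(nm,u,onz(C["top"],*u,z))
E
```

```text
cap 152 218 (np.float64(196.51315789473685), np.float64(155.125)) (np.float64(375.48623853211006), np.float64(268.408256880734)) tri (array([ 0.45129589, -0.25944401,  0.08139766]), np.float64(0.0011604310913514537)) scene onz [ 0.4506157  -0.25924952  0.081     ]
scene z95 [0.069 0.087 0.097] toppts 49 [ 0.4537 -0.2577  0.0961] mid [ 0.4545 -0.2593  0.0959]
top z95 [0.075 0.096 0.098] toppts 152 [ 0.452  -0.2582  0.0963] mid [ 0.4521 -0.259   0.0966]
swab 175 98 (np.float64(385.8285714285714), np.float64(200.15428571428572)) (np.float64(131.18367346938774), np.float64(253.07142857142858)) tri (array([0.48851724, 0.25551517, 0.10275843]), np.float64(0.0016578416994644217)) scene onz [0.4931989  0.25693412 0.106     ]
scene z95 [0.083 0.106 0.128] toppts 31 [0.4901 0.2565 0.1274] mid [0.4899 0.2564 0.1272]
top z95 [0.084 0.116 0.129] toppts 38 [0.4886 0.2546 0.1281] mid [0.4891 0.2544 0.1281]
rack 2159 ((451.22039794921875, -259.130859375), (149.94708251953125, 89.83116149902344), 76.13514709472656)
standtop 1028 ((487.4264831542969, 255.62147521972656), (69.93614196777344, 71.3376693725586), 27.578149795532227)
tray 439 ((514.519775390625, -20.744285583496094), (150.0249786376953, 129.99632263183594), 22.019554138183594)
jar 609 ((741.117431640625, 127.0423812866211), (57.44322204589844, 58.151424407958984), 46.152244567871094)
can 193 ((725.0880126953125, -97.62460327148438), (33.660160064697266, 34.22578430175781), 44.54082489013672)
tape 442 ((691.2909545898438, 261.9794921875), (75.02466583251953, 73.15919494628906), 46.01972198486328)
table z -0.00011328357794421207
yellow (np.float64(346.34177215189874), np.float64(260.72151898734177)) [ 0.46535946 -0.20522579  0.055     ]
blackstop (np.float64(390.5), np.float64(269.5)) [ 0.44553013 -0.303302    0.055     ]
```

Both views agree: the cap is on the rack's centre at (0.4515,-0.259), with heights and sizes as given. The swab is at (0.488,0.2555) and the tray at (0.5145,-0.021). I'll turn the fingers to close along the rack's x, then move over the cap.

>>> step_arm(
  dp=[
    [0, 0, 0],
    [0, 0, 0],
    [0, 0, 0],
    [0, 0, 0],
    [0, 0, 0],
    [0, 0, 0],
    [0, 0, 0],
    [0, 0, 0],
    [0.029, 0.0125, 0],
    [0.029, 0.0125, 0],
    [0.029, 0.0125, 0],
    [0.029, 0.0125, 0],
    [0.029, 0.0125, 0],
    [0.029, 0.0125, 0],
    [0.029, 0.0125, 0],
    [0.029, 0.0125, 0],
    [0.029, 0.0125, 0],
    [0.029, 0.0125, 0],
  ],
  twist=[-0.107, -0.107, -0.107, -0.107, -0.107, -0.107, -0.107, -0.107, 0, 0, 0, 0, 0, 0, 0, 0, 0, 0],
  grip=0.06,
)

```text
t: 1.6
ee_pos: [0.4523, -0.2601, 0.1845]
orientation: [[0.243, 0.97, -0.001], [0.97, -0.243, 0.001], [0.0, -0.001, -1.0]]
force: [0.5, -0.6, 0.0]
grip_width: 0.637
grasp_force: 0.0
```

```bash
cat > go.py <<'E'
import sys; from h import *
t=np.array(eval(sys.argv[1])); s=ctrl.get_state(); R=s["orientation"]
print("pos",s["ee_pos"].round(4),"todo tool",(R.T@(t-s["ee_pos"])).round(4),"yaw_y",np.degrees(np.arctan2(R[1,1],R[0,1])).round(2),"z",R[:,2].round(3),"t",s["t"],"w",s["grip_width"],"gf",s["grasp_force"],"F",s["force"].round(2))
E
python3 go.py "[.4515,-.259,.071]"
```

```text
pos [ 0.4523 -0.2601  0.1845] todo tool [ 0.0008 -0.0009  0.1135] yaw_y -14.04 z [-0.001  0.001 -1.   ] t 1.6 w 0.637337012232121 gf 0.0 F [ 0.54 -0.62  0.03]
```

>>> step_arm(
  dp=[
    [0.001, -0.001, 0.02],
    [0, 0, 0.02],
    [0, 0, 0.02],
    [0, 0, 0.02],
    [0, 0, 0.015],
    [0, 0, 0.01],
    [0, 0, 0.0085],
    [0, 0, 0],
    [0, 0, 0],
    [0, 0, 0],
  ],
  twist=[0, 0, 0, 0, 0, 0, 0, 0, 0, 0],
)

```text
t: 2.43
ee_pos: [0.4519, -0.2611, 0.0724]
orientation: [[0.243, 0.97, 0.001], [0.97, -0.243, -0.001], [-0.001, 0.002, -1.0]]
force: [0.6, -0.5, 0.5]
grip_width: 0.639
grasp_force: 0.0
```

>>> step_arm(
  dp=[
    [0, 0, 0],
    [0, 0, 0],
    [0, 0, 0],
    [0, 0, 0],
    [0, 0, 0],
    [0, 0, 0],
    [0, 0, 0],
    [0, 0, 0],
    [0, 0, 0],
    [0, 0, 0],
  ],
  twist=[0, 0, 0, 0, 0, 0, 0, 0, 0, 0],
  grip=0.02,
  force=12,
)

```text
t: 3.27
ee_pos: [0.4514, -0.2606, 0.0717]
orientation: [[0.243, 0.97, 0.0], [0.97, -0.243, -0.0], [-0.0, 0.0, -1.0]]
force: [-0.4, -0.4, 2.5]
grip_width: 0.333
grasp_force: 12.0
```

>>> step_arm(
  dp=[
    [0, 0, -0.005],
    [0, 0, -0.01],
    [0, 0, -0.015],
    [0, 0, -0.015],
    [0, 0, -0.015],
    [0, 0, 0],
    [0.0248, 0, 0],
    [0.0248, 0, 0],
    [0.0248, 0, 0],
    [0.0248, 0, 0],
    [0.0248, 0.001, 0],
    [0.0248, 0.001, 0],
    [0.0248, 0.001, 0],
    [0.0248, 0, 0],
    [0.0248, 0, 0],
    [0.0248, 0, 0],
    [0, 0, 0],
    [0, 0, 0],
  ],
  twist=[0, 0, 0, 0, 0, 0, 0, 0, 0, 0, 0, 0, 0, 0, 0, 0, 0, 0],
)

```text
t: 4.77
ee_pos: [0.5138, -0.0197, 0.1309]
orientation: [[0.24, 0.971, -0.001], [0.971, -0.24, -0.0], [-0.0, -0.001, -1.0]]
force: [0.2, 0.1, 0.1]
grip_width: 0.331
grasp_force: 12.0
```

```bash
python3 go.py "[.5145,-.0207,.011]"; python3 - <<'E'
from h import *
c=eyes.read_camera("scene"); cv2.imwrite("pics/s1.png",cv2.resize(c["color"][80:260,130:330],None,fx=3,fy=3))
E
```

```text
pos [ 0.5138 -0.0197  0.1309] todo tool [-0.0008  0.001   0.1199] yaw_y -13.88 z [-0.001 -0.    -1.   ] t 4.7667 w 0.33092704711035553 gf 12.000017166137695 F [0.24 0.1  0.08]
```

View pics/s1.png

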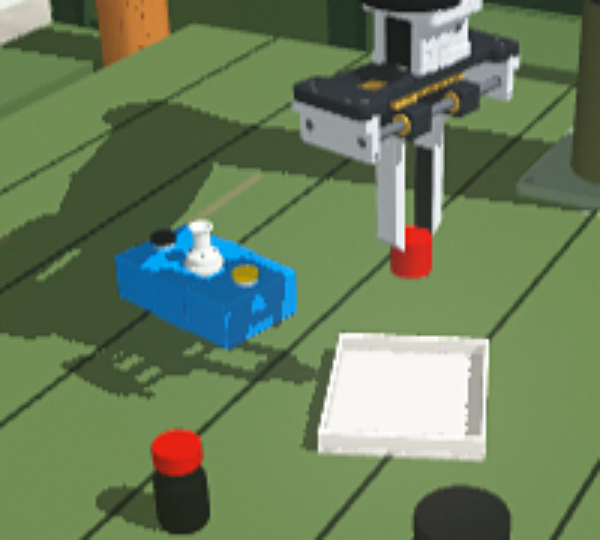

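The cap (crop 411,253) hangs in the fingers above the tray, and the vial (202,235) is open. Next I lower the cap and release it.

>>> step_arm(
  dp=[
    [-0.001, 0.001, 0.02],
    [0, 0, 0.02],
    [0, 0, 0.02],
    [0, 0, 0.02],
    [0, 0, 0.015],
    [0, 0, 0.01],
    [0, 0, 0.007],
    [0, 0, 0.005],
    [0, 0, 0.003],
    [0, 0, 0],
    [0, 0, 0],
  ],
  twist=[0, 0, 0, 0, 0, 0, 0, 0, 0, 0, 0],
)

```text
t: 5.73
ee_pos: [0.5156, -0.022, 0.0121]
orientation: [[0.243, 0.97, 0.001], [0.97, -0.243, -0.0], [0.0, 0.001, -1.0]]
force: [-1.0, -0.5, -0.0]
grip_width: 0.332
grasp_force: 12.0
```

>>> step_arm(
  dp=[
    [0, 0, 0],
    [0, 0, 0],
    [0, 0, 0],
    [0, 0, 0],
    [0, 0, 0],
    [0, 0, 0],
    [0, 0, -0.01],
    [0, 0, -0.02],
    [0, 0, -0.03],
    [0, 0, -0.03],
    [0, 0, -0.03],
    [0, 0, -0.03],
    [0, 0, -0.03],
  ],
  twist=[0, 0, 0, 0, 0, 0, 0, 0, 0, 0, 0, 0, 0],
  grip=0.055,
)

```text
t: 6.82
ee_pos: [0.5147, -0.0217, 0.1938]
orientation: [[0.242, 0.97, 0.001], [0.97, -0.242, -0.0], [0.0, 0.001, -1.0]]
force: [1.0, -0.1, 0.0]
grip_width: 0.587
grasp_force: 0.0
```

```bash
python3 go.py "[.488,.2555,.2]"; python3 - <<'E'
from h import *
for n in("top","scene"):
    c=eyes.read_camera(n); cv2.imwrite(f"pics/{n}2.png",c["color"]); W=world(c)
    q=W.reshape(-1,3); k=(np.hypot(q[:,0]-.4515,q[:,1]+.259)<.018)&(q[:,2]>.074)&(q[:,2]<.09); q=q[k]
    print(n,len(q),q.mean(0),(q.min(0)+q.max(0))/2,np.ptp(q,0))
    hsv=cv2.cvtColor(c["color"],cv2.COLOR_BGR2HSV); m=(cv2.inRange(hsv,(0,170,60),(6,255,255))>0)
    q=W[m]; q=q[np.hypot(q[:,0]-.5145,q[:,1]+.02)<.08]; print("cap",len(q),q.min(0) if len(q) else 0,q.max(0) if len(q) else 0)
E
```

```text
pos [ 0.5147 -0.0217  0.1938] todo tool [ 0.2625 -0.0932 -0.0063] yaw_y -14.03 z [ 0.001 -0.    -1.   ] t 6.8167 w 0.586529348521165 gf 0.0 F [ 0.96 -0.08  0.05]<stdin>:5: RuntimeWarning: Mean of empty slice.
  ret = um.true_divide(
Traceback (most recent call last):
ValueError: zero-size array to reduction operation minimum which has no identity
```

The top view is hidden by the arm, so I'll measure the vial and cap once the arm is over the swab.

>>> step_arm(
  dp=[
    [0.0262, -0.0093, 0],
    [0.0262, -0.0093, 0],
    [0.0262, -0.0093, 0],
    [0.0262, -0.0093, 0],
    [0.0262, -0.0093, 0],
    [0.0262, -0.0093, 0],
    [0.0262, -0.0093, 0],
    [0.0262, -0.0093, 0],
    [0.0262, -0.0093, 0],
    [0.0262, -0.0093, 0],
    [0, 0, 0],
    [0, 0, 0],
  ],
  twist=[0, 0, 0, 0, 0, 0, 0, 0, 0, 0, 0, 0],
  grip=0.05,
)

```text
t: 7.87
ee_pos: [0.4879, 0.2559, 0.1918]
orientation: [[0.24, 0.971, 0.0], [0.971, -0.24, -0.0], [-0.0, 0.0, -1.0]]
force: [-0.4, -0.6, -0.2]
grip_width: 0.53
grasp_force: 0.0
```

```bash
python3 go.py "[.4885,.2555,.092]"; python3 - <<'E'
from h import *
for n in("top","scene"):
    c=eyes.read_camera(n); cv2.imwrite(f"pics/{n}3.png",c["color"]); W=world(c)
    q=W.reshape(-1,3); q=q[(np.hypot(q[:,0]-.4515,q[:,1]+.259)<.018)&(q[:,2]>.074)&(q[:,2]<.09)]
    if len(q): print(n,len(q),q.mean(0),(q.min(0)+q.max(0))/2,np.ptp(q,0))
    hsv=cv2.cvtColor(c["color"],cv2.COLOR_BGR2HSV); m=(cv2.inRange(hsv,(0,170,60),(6,255,255))>0)
    q=W[m]; q=q[np.hypot(q[:,0]-.5145,q[:,1]+.02)<.08]
    if len(q): print("cap",len(q),q.min(0),q.max(0))
E
```

```text
pos [0.4879 0.2559 0.1918] todo tool [-0.0003  0.0006  0.0998] yaw_y -13.87 z [ 0. -0. -1.] t 7.8667 w 0.5299807753133245 gf 0.0 F [-0.44 -0.62 -0.23]
top 63 [ 0.45082955 -0.26076563  0.08058689] [ 0.45146961 -0.25979741  0.07931426] [0.01903517 0.02091237 0.01034404]
cap 117 [ 0.50409928 -0.03280811  0.03113591] [0.54845421 0.01894752 0.83255513]
scene 34 [ 0.45061464 -0.2589112   0.07995853] [ 0.4499232  -0.25797224  0.07932279] [0.02217419 0.01908424 0.0098634 ]
cap 182 [ 0.50305267 -0.03326909  0.00504435] [ 0.53298529 -0.00434458  0.03676558]
```

View pics/top3.png

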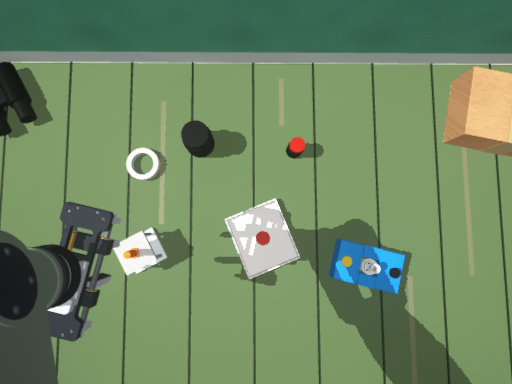

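The cap stands upright in the tray at (263,238) (z 5–37 mm), and the open vial mouth is at (370,267), about (0.451,-0.2593). Next I descend onto the swab head.

>>> step_arm(
  dp=[
    [0, 0.0005, 0.02],
    [0, 0, 0.02],
    [0, 0, 0.02],
    [0, 0, 0.015],
    [0, 0, 0.01],
    [0, 0, 0.008],
    [0, 0, 0.005],
    [0, 0, 0],
    [0, 0, 0],
  ],
  twist=[0, 0, 0, 0, 0, 0, 0, 0, 0],
)

```text
t: 8.72
ee_pos: [0.4893, 0.2547, 0.094]
orientation: [[0.243, 0.97, 0.001], [0.97, -0.243, 0.0], [0.0, 0.001, -1.0]]
force: [-0.2, 0.0, 0.3]
grip_width: 0.535
grasp_force: 0.0
```

>>> step_arm(
  dp=[
    [0, 0, 0],
    [0, 0, 0],
    [0, 0, 0],
    [0, 0, 0],
    [0, 0, 0],
    [0, 0, 0],
    [0, 0, 0],
    [0, 0, 0],
    [0, 0, 0],
    [0, 0, 0],
    [0, 0, 0],
  ],
  twist=[0, 0, 0, 0, 0, 0, 0, 0, 0, 0, 0],
  grip=0.005,
  force=40,
)

```text
t: 9.63
ee_pos: [0.4888, 0.2549, 0.0936]
orientation: [[0.243, 0.97, 0.0], [0.97, -0.243, 0.0], [0.0, 0.0, -1.0]]
force: [-0.1, 0.7, 1.4]
grip_width: 0.154
grasp_force: 40.0
```

```bash
python3 go.py "[.451,-.2593,.2]"
```

```text
pos [0.4888 0.2549 0.0936] todo tool [-0.508   0.088  -0.1065] yaw_y -14.04 z [ 0.  0. -1.] t 9.6333 w 0.15358097584404726 gf 39.97997581958771 F [-0.07  0.67  1.36]
```

>>> step_arm(
  dp=[
    [0, 0, -0.005],
    [0, 0, -0.01],
    [0, 0, -0.015],
    [0, 0, -0.02],
    [0, 0, -0.02],
    [0, 0, -0.02],
    [0, 0, -0.015],
    [0, 0, -0.005],
    [0, 0, 0],
    [0, 0, 0],
  ],
  twist=[0, 0, 0, 0, 0, 0, 0, 0, 0, 0],
)

```text
t: 10.47
ee_pos: [0.4886, 0.2547, 0.2033]
orientation: [[0.243, 0.97, -0.0], [0.97, -0.243, -0.0], [-0.0, -0.0, -1.0]]
force: [0.5, 0.5, -0.6]
grip_width: 0.154
grasp_force: 40.0
```

>>> step_arm(
  dp=[
    [-0.0127, 0.0022, 0],
    [-0.0254, 0.0044, 0],
    [-0.0254, 0.0044, 0],
    [-0.0254, 0.0044, 0],
    [-0.0254, 0.0044, 0],
    [-0.0254, 0.0044, 0],
    [-0.0254, 0.0044, 0],
    [-0.0254, 0.0044, 0],
    [-0.0254, 0.0044, 0],
    [-0.0254, 0.0044, 0],
    [-0.0254, 0.0044, 0],
    [-0.0254, 0.0044, 0],
    [-0.0254, 0.0044, 0],
    [-0.0254, 0.0044, 0],
    [-0.0254, 0.0044, 0],
    [-0.0254, 0.0044, 0],
    [-0.0254, 0.0044, 0],
    [-0.0254, 0.0044, 0],
    [-0.0254, 0.0044, 0],
    [-0.0254, 0.0044, 0],
  ],
  twist=[0, 0, 0, 0, 0, 0, 0, 0, 0, 0, 0, 0, 0, 0, 0, 0, 0, 0, 0, 0],
)

```text
t: 12.13
ee_pos: [0.4499, -0.2477, 0.2018]
orientation: [[0.243, 0.97, -0.003], [0.97, -0.243, 0.002], [0.001, -0.003, -1.0]]
force: [0.0, 0.4, -0.6]
grip_width: 0.158
grasp_force: 40.0
```

>>> step_arm(
  dp=[
    [-0.01, 0.002, 0],
    [0, 0, 0],
    [0, 0, 0],
    [0, 0, 0],
  ],
  twist=[0, 0, 0, 0],
)

```text
t: 12.47
ee_pos: [0.451, -0.2554, 0.2028]
orientation: [[0.242, 0.97, -0.001], [0.97, -0.242, 0.002], [0.001, -0.001, -1.0]]
force: [0.7, -0.1, 0.0]
grip_width: 0.16
grasp_force: 40.0
```

```bash
python3 go.py "[.451,-.2593,.095]"; python3 - <<'E'
from h import *
c=eyes.read_camera("scene"); cv2.imwrite("pics/s4.png",cv2.resize(c["color"][90:210,130:270],None,fx=5,fy=5))
W=world(c); hsv=cv2.cvtColor(c["color"],cv2.COLOR_BGR2HSV)
m=(cv2.inRange(hsv,(6,170,90),(18,255,255))>0)&(np.hypot(W[...,0]-.451,W[...,1]+.259)<.05)
q=W[m]; print(len(q),q.mean(0),q.min(0),q.max(0))
q=W.reshape(-1,3); q=q[(np.hypot(q[:,0]-.451,q[:,1]+.259)<.02)&(q[:,2]>.1)&(q[:,2]<.18)]
for a in np.arange(.1,.18,.01):
    k=q[(q[:,2]>=a)&(q[:,2]<a+.01)]
    if len(k): print(round(a,2),len(k),k.mean(0).round(4))
E
```

```text
pos [ 0.451  -0.2554  0.2028] todo tool [-0.004   0.0011  0.1078] yaw_y -14.0 z [-0.001  0.002 -1.   ] t 12.4667 w 0.1595803533366759 gf 39.97473657131195 F [ 0.66 -0.09  0.04]
107 [ 0.4539116  -0.2506304   0.21420689] [ 0.44458496 -0.28790653  0.19065699] [ 0.46937265 -0.24286694  0.41997256]
0.12 8 [ 0.45   -0.2524  0.1253]
0.13 9 [ 0.4506 -0.2527  0.1356]
0.14 7 [ 0.4506 -0.2532  0.1448]
0.15 7 [ 0.4518 -0.2518  0.1553]
0.16 10 [ 0.4508 -0.2523  0.1654]
0.17 8 [ 0.4508 -0.2535  0.1749]
```

View pics/s4.png

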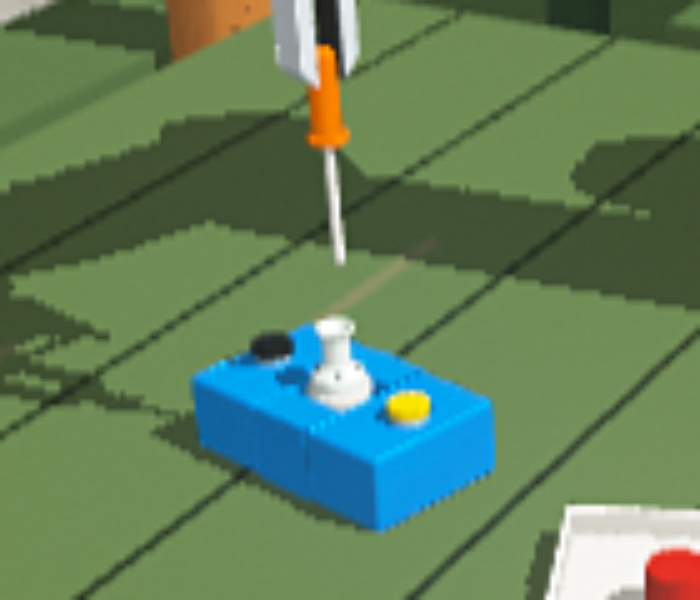

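The swab hangs vertical in the fingers (crop: rod tip 340,262; neck 335,340) and needs about 5 mm in -y. I'll correct that, come close, and check again.

>>> step_arm(
  dp=[
    [-0.0045, 0.001, 0],
    [0, 0, 0.01],
    [0, 0, 0.01],
    [0, 0, 0.005],
    [0, 0, 0],
    [0, 0, 0],
    [0, 0, 0],
  ],
  twist=[0, 0, 0, 0, 0, 0, 0],
)

```text
t: 13.1
ee_pos: [0.4513, -0.2613, 0.1784]
orientation: [[0.242, 0.97, -0.0], [0.97, -0.242, 0.0], [0.0, -0.0, -1.0]]
force: [0.3, 0.4, -0.8]
grip_width: 0.159
grasp_force: 40.0
```

```bash
python3 go.py "[.451,-.2593,.095]"; python3 - <<'E'
from h import *
old={n:cv2.imread(f"pics/{n}3.png") for n in("top","scene")}
for n in("scene","top"):
    c=eyes.read_camera(n); cv2.imwrite(f"pics/{n}5.png",c["color"]); W=world(c)
    if n=="scene": cv2.imwrite("pics/s5.png",cv2.resize(c["color"][120:185,170:230],None,fx=9,fy=9,interpolation=cv2.INTER_NEAREST))
    q=W.reshape(-1,3); q=q[(np.hypot(q[:,0]-.451,q[:,1]+.259)<.02)]
    for a,b in((.074,.084),(.092,.1),(.1,.12),(.12,.14),(.14,.155),(.156,.162),(.165,.175)):
        k=q[(q[:,2]>=a)&(q[:,2]<b)]
        if len(k): print(n,a,len(k),k.mean(0).round(4))
# rendered vertical axis through vial in scene for candidate points
    R=np.array(c["attitude"])
    for p in((.451,-.2593,.082),(.451,-.2593,.06),(.451,-.2593,.1),(.451,-.2593,.15)):
        x=R.T@(np.array(p)-c["origin"]); print(p,(c["cx"]-c["fx"]*x[0]/x[2]).round(1),(c["cy"]+c["fy"]*x[1]/x[2]).round(1))
E
```

```text
pos [ 0.4513 -0.2613  0.1784] todo tool [ 0.0018 -0.0008  0.0834] yaw_y -14.03 z [-0.  0. -1.] t 13.1 w 0.15924405106450792 gf 39.97474908828735 F [ 0.34  0.38 -0.79]
scene 0.074 34 [ 0.4515 -0.2584  0.0798]
scene 0.092 3 [ 0.4485 -0.2597  0.0973]
scene 0.1 13 [ 0.4513 -0.2586  0.1088]
scene 0.12 17 [ 0.4504 -0.2589  0.1295]
scene 0.14 12 [ 0.4507 -0.2594  0.1471]
scene 0.156 5 [ 0.4521 -0.2582  0.1595]
scene 0.165 31 [ 0.4547 -0.2568  0.1696]
(0.451, -0.2593, 0.082) 196.4 154.8
(0.451, -0.2593, 0.06) 197.0 162.1
(0.451, -0.2593, 0.1) 195.9 148.8
(0.451, -0.2593, 0.15) 194.4 131.5
top 0.074 54 [ 0.4512 -0.2602  0.0807]
top 0.092 1 [ 0.4523 -0.2595  0.097 ]
top 0.1 12 [ 0.4507 -0.2583  0.1097]
top 0.12 12 [ 0.451  -0.2585  0.1301]
top 0.14 5 [ 0.4511 -0.2578  0.1447]
top 0.165 46 [ 0.452  -0.2555  0.1695]
(0.451, -0.2593, 0.082) 375.3 268.7
(0.451, -0.2593, 0.06) 371.6 267.4
(0.451, -0.2593, 0.1) 378.5 269.8
(0.451, -0.2593, 0.15) 388.3 273.2
```

View pics/s5.png

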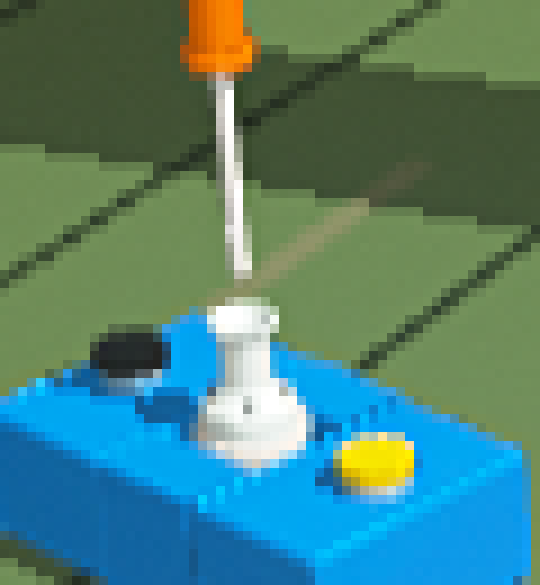

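The rod (crop 240,270) lines up with the mouth (243,315) in both views. I go into the mouth.

>>> step_arm(
  dp=[
    [0, 0, 0.004],
    [0, 0, 0.004],
    [0, 0, 0.004],
    [0, 0, 0.004],
    [0, 0, 0.004],
    [0, 0, 0.004],
    [0, 0, 0.004],
    [0, 0, 0.004],
    [0, 0, 0.002],
    [0, 0, 0],
  ],
  twist=[0, 0, 0, 0, 0, 0, 0, 0, 0, 0],
)

```text
t: 14.03
ee_pos: [0.4509, -0.261, 0.1437]
orientation: [[0.243, 0.97, -0.001], [0.97, -0.243, 0.001], [0.001, -0.001, -1.0]]
force: [0.1, -0.1, -0.0]
grip_width: 0.157
grasp_force: 40.0
```

>>> step_arm(
  dp=[
    [0, 0, 0.003],
    [0, 0, 0.003],
    [0, 0, 0.003],
    [0, 0, 0.003],
    [0, 0, 0.003],
    [0, 0, 0.003],
    [0, 0, 0.003],
    [0, 0, 0.003],
    [0, 0, 0],
  ],
  twist=[0, 0, 0, 0, 0, 0, 0, 0, 0],
  force=55,
)

```text
t: 14.78
ee_pos: [0.4517, -0.2616, 0.1206]
orientation: [[0.243, 0.97, 0.001], [0.97, -0.243, -0.001], [-0.0, 0.001, -1.0]]
force: [0.7, -0.2, -1.0]
grip_width: 0.155
grasp_force: 55.0
```

>>> step_arm(
  dp=[
    [0, 0, 0.003],
    [0, 0, 0.003],
    [0, 0, 0.003],
    [0, 0, 0.002],
    [0, 0, 0],
  ],
  twist=[0, 0, 0, 0, 0],
)

```text
t: 15.2
ee_pos: [0.4516, -0.2616, 0.1095]
orientation: [[0.243, 0.97, 0.001], [0.97, -0.243, -0.001], [-0.0, 0.001, -1.0]]
force: [1.1, 0.1, -0.8]
grip_width: 0.153
grasp_force: 55.0
```

```bash
python3 go.py "[.451,-.2593,.0955]"; python3 - <<'E'
from h import *
c=eyes.read_camera("scene"); cv2.imwrite("pics/s6.png",cv2.resize(c["color"][110:185,160:240],None,fx=8,fy=8,interpolation=cv2.INTER_NEAREST))
E
```

```text
pos [ 0.4516 -0.2616  0.1095] todo tool [ 0.002  -0.0012  0.014 ] yaw_y -14.04 z [ 0.001 -0.001 -1.   ] t 15.2 w 0.15305531836753494 gf 54.969459772109985 F [ 1.09  0.06 -0.75]
```

View pics/s6.png

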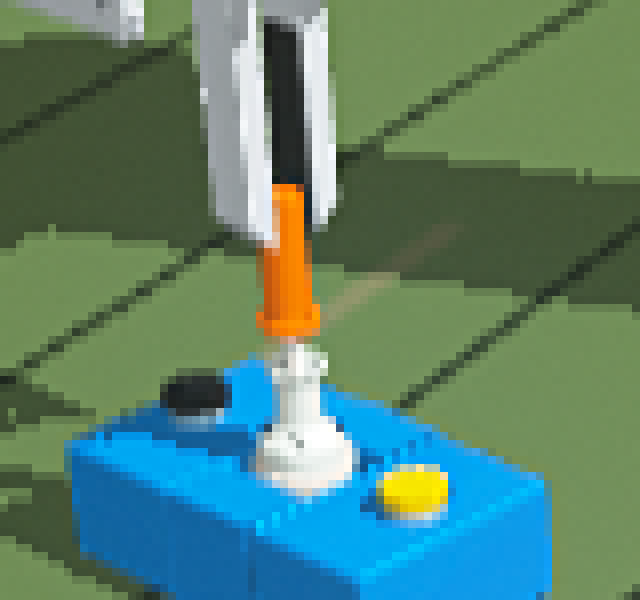

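The swab is almost home (collar at crop 289,325, mouth at 295,355) and hasn't slipped in the fingers. I push on, watching the force.

>>> step_arm(
  dp=[
    [0.001, -0.0005, 0.003],
    [0, 0, 0.003],
    [0, 0, 0.003],
    [0, 0, 0.002],
    [0, 0, 0],
  ],
  twist=[0, 0, 0, 0, 0],
)

```text
t: 15.67
ee_pos: [0.4514, -0.2604, 0.0984]
orientation: [[0.243, 0.97, 0.001], [0.97, -0.243, -0.001], [-0.0, 0.001, -1.0]]
force: [2.3, -0.3, -0.9]
grip_width: 0.155
grasp_force: 55.0
```

>>> step_arm(
  dp=[
    [0, 0, 0.0015],
    [0, 0, 0.001],
    [0, 0, 0],
  ],
  twist=[0, 0, 0],
)

```text
t: 15.92
ee_pos: [0.4514, -0.2605, 0.0961]
orientation: [[0.243, 0.97, 0.001], [0.97, -0.243, -0.001], [-0.0, 0.001, -1.0]]
force: [2.2, -0.3, 2.7]
grip_width: 0.156
grasp_force: 55.0
```

>>> step_arm(
  dp=[
    [0, 0, 0.001],
    [0, 0, 0],
    [0, 0, 0],
  ],
  twist=[0, 0, 0],
)

```text
t: 16.17
ee_pos: [0.4515, -0.2607, 0.0954]
orientation: [[0.243, 0.97, 0.001], [0.97, -0.243, -0.001], [-0.001, 0.001, -1.0]]
force: [0.8, -1.0, 4.4]
grip_width: 0.159
grasp_force: 55.0
```

>>> step_arm(
  dp=[
    [0, 0, 0.001],
    [0, 0, 0],
    [0, 0, 0],
  ],
  twist=[0, 0, 0],
)

```text
t: 16.42
ee_pos: [0.4516, -0.2607, 0.0954]
orientation: [[0.242, 0.97, 0.001], [0.97, -0.242, -0.001], [-0.001, 0.001, -1.0]]
force: [0.1, 0.7, 10.2]
grip_width: 0.154
grasp_force: 55.0
```

>>> step_arm(
  dp=[
    [0, 0, 0.001],
    [0, 0, 0.001],
    [0, 0, 0],
    [0, 0, 0],
  ],
  twist=[0, 0, 0, 0],
)

```text
t: 16.75
ee_pos: [0.4518, -0.2608, 0.0953]
orientation: [[0.242, 0.97, 0.001], [0.97, -0.242, -0.001], [-0.001, 0.002, -1.0]]
force: [-3.5, 2.8, 19.0]
grip_width: 0.158
grasp_force: 55.0
```

```bash
python3 - <<'E'
from h import *
c=eyes.read_camera("scene"); cv2.imwrite("pics/s7.png",cv2.resize(c["color"][110:185,160:240],None,fx=8,fy=8,interpolation=cv2.INTER_NEAREST))
E
```

```text
(no output)
```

View pics/s7.png

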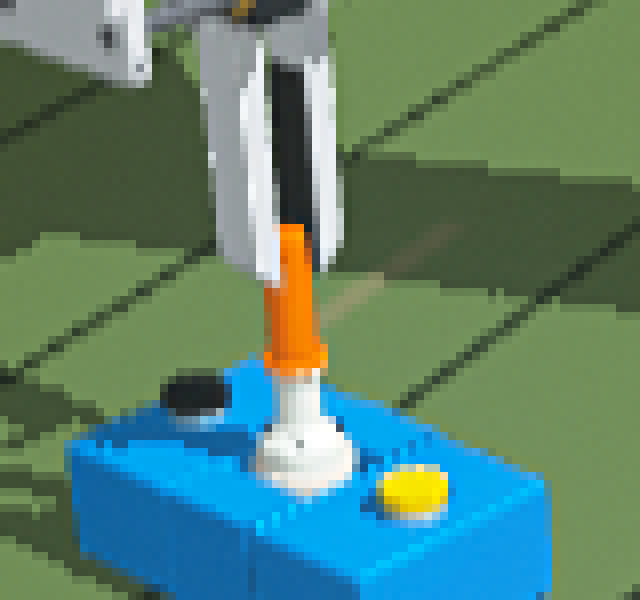

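The collar (crop 296,360) covers the lip, and the arm stops at the expected height with 19 N. I ease the load, let go and retreat.

>>> step_arm(
  dp=[
    [0, 0, -0.001],
    [0, 0, -0.001],
    [0, 0, 0],
  ],
  twist=[0, 0, 0],
)

```text
t: 17.05
ee_pos: [0.4516, -0.2607, 0.0954]
orientation: [[0.242, 0.97, 0.001], [0.97, -0.242, -0.001], [-0.001, 0.001, -1.0]]
force: [-0.1, 0.5, 9.6]
grip_width: 0.154
grasp_force: 55.0
```

>>> step_arm(
  dp=[
    [0, 0, 0],
    [0, 0, 0],
    [0, 0, 0],
    [0, 0, 0],
    [0, 0, 0],
    [0, 0, 0],
    [0, 0, 0],
    [0, 0, -0.01],
    [0, 0, -0.02],
    [0, 0, -0.03],
    [0, 0, -0.03],
    [0, 0, -0.03],
    [0.03, 0, 0],
    [0.03, 0, 0],
    [0.03, 0, 0],
    [0.03, 0, 0],
    [0.03, 0, 0],
    [0.03, 0, 0],
    [0, 0, 0],
  ],
  twist=[0, 0, 0, 0, 0, 0, 0, 0, 0, 0, 0, 0, 0, 0, 0, 0, 0, 0, 0],
  grip=0.05,
  force=10,
)

```text
t: 18.63
ee_pos: [0.4955, -0.0811, 0.2149]
orientation: [[0.237, 0.971, 0.001], [0.971, -0.237, 0.002], [0.002, 0.001, -1.0]]
force: [-1.6, -0.3, -0.2]
grip_width: 0.533
grasp_force: 0.0
```

```bash
python3 - <<'E'
from h import *
for n in("scene","top"):
    c=eyes.read_camera(n); W=world(c); cv2.imwrite(f"pics/{n}8.png",c["color"])
    hsv=cv2.cvtColor(c["color"],cv2.COLOR_BGR2HSV)
    m=(cv2.inRange(hsv,(6,170,90),(18,255,255))>0)&(np.hypot(W[...,0]-.451,W[...,1]+.259)<.04)
    q=W[m]
    if len(q):
        print(n,len(q),np.percentile(q,[2,98],axis=0).round(4)); t=q[q[:,2]>.122]; b=q[(q[:,2]>.09)&(q[:,2]<.115)]; print("top",t.mean(0),"low",b.mean(0))
E
```

```text
scene 109 [[ 0.4465 -0.2652  0.0837]
 [ 0.4615 -0.2507  0.1306]]
top [ 0.45397386 -0.25704544  0.12781914] low [ 0.45485653 -0.25651862  0.102675  ]
```

View pics/scene8.png

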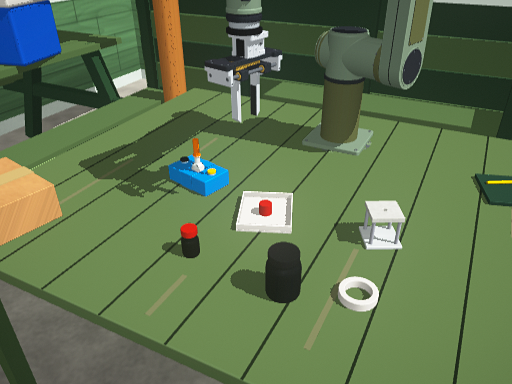

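The swab (197,148) stands upright in the vial with its head top at 130 mm, which is the fully-home height. The cap (266,208) is in the tray and the bystanders haven't moved.

```bash
python3 -c "
from cell import ctrl
print(ctrl.finish_job())"
```

```text
the job is handed in; nothing more can be done
None
```

The job is handed in: the red cap is in the white tray, the swab is pushed fully home in the vial and released, and the black jar, canister and tape roll were not disturbed.

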